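# Open a lamp-lens case whose catch may be caught and hold its cover up

### The job

On the film set's bench, open the black gear case and hold its cover up so that I can reach in for a lens. First tug the cover's pull bar upwards, before touching the catch, to learn whether the cover is caught; if it is, slide the catch's thumb piece all the way back; then raise the cover gently until it is fully open against its stop and keep holding it there: the program finishes while holding the cover, which falls shut if let go. Do not disturb the tape roll, paint jar and tub beside the case.

Things in the scene. Friction and masses are not known exactly. Their poses are not given: they have to be found in the camera images.
- case: Black hard case fixed to the table, 200 (x) x 360 (y) x 100 mm high without its cover. Origin: centre of its underside. Its x points from its front (towards the robot: pull bar, catch) to its hinge side, y to the left seen from the robot, z up; yaw up to 0.3 rad. Catch housing: fixed block on the front face, 70 mm deep, case y -155 to -35 mm, top 75 mm above the table.
- case_hinge (a point): Middle of the cover's hinge line at the far upper edge of the case, at (100, 0, 100) mm in the case's frame. The hinge line runs along the case's y axis; this point does not move.
- cover (a joint): Cover's angle (rad): 0 shut and level, grows as it opens up and away from the robot, stop at 1.0. Flat plate 203 x 364 x 12 mm, 0.4 to 0.8 kg; falls shut when let go at any angle (2 to 4 N at the pull lift it). If caught inside, a tug raises it about 0.02 rad (4 to 6 mm at the pull) and it stops hard; if not, it goes on rising. Nothing outside shows which.
- cover_pull (a point): Centre of the cover's pull bar: round steel, 14 mm diameter, 120 mm long along the case's y, an arm to the cover at each end. Cover shut: at (-150, 80, 106) mm in the case's frame, with a 43 mm gap to the case behind the bar, free below. It circles the hinge line at 250 mm radius, about 315 mm above the table at the stop. Its axes turn with the cover (the case's axes when shut).
- catch (a joint): Position of the catch's thumb piece (m): 0 home (always at the start), 0.028 fully back. It slides along the case's minus y (to the right seen from the robot, away from the pull bar) with about 2 N of friction and stays where left. If the cover is caught, sliding it beyond 0.018 with the cover let down frees the cover, which then stays free.
- catch_grip (a point): Grip point of the catch's thumb piece: upright steel block 22 (case x) x 14 (case y) x 32 mm tall, on a low foot on the catch housing. The point is 14 mm below its top, 101 mm above the table, at (-140, -80, 101) mm in the case's frame when home. Axes as the case.
- tape_roll_mid (a point): Centre of a loose black tape roll lying flat, 96 mm diameter, 25 mm high: bystander, to the left of the case.
- paint_jar_mid (a point): Centre of a loose small brown paint jar, 48 mm diameter, 65 mm high: bystander, to the right of the case.
- tub_mid (a point): Centre of a loose white tub with a lid, 80 mm diameter, 85 mm high: bystander, to the left of the case, near its front.

How it is judged:
On the way, in this order (a step that is already met when the one before it is completed fails the run):
1. the cover is tugged up (by 3 mm or more at the pull bar) while the catch is still at home (value of joint cover above 0.012 rad and value of joint catch below 0.005 m), for 0.1 s.
2. the cover, in the robot's fingers, is raised onto its stop (value of joint cover above 0.93 rad and contact force between the fingers and cover above 0.5 N), for 0.2 s.
At the end, for the whole second after the job is handed in: The cover is held by the gripper's fingers at rest at its stop (within 0.07 rad of 1.0 rad, finger contact force above 0.5 N, nothing loose propping it) (all of step 2 and velocity of joint cover between -0.1 and 0.1 rad/s and contact force between cover and tape_roll below 0.1 N and contact force between cover and paint_jar below 0.1 N and contact force between cover and tub below 0.1 N); the arm keeps its last pose, push and grip.
It fails at once if the cover swings hard or strikes its stop hard (opening faster than 1.2 rad/s, or 0.8 rad/s near the stop) (velocity of joint cover above 1.2 rad/s or (value of joint cover above 0.85 rad and velocity of joint cover above 0.8 rad/s)).
It fails at once if the raised cover is dropped (falls faster than 1.5 rad/s while more than 0.05 rad open) (value of joint cover above 0.05 rad and velocity of joint cover below -1.5 rad/s).
It fails at once if the tape roll is disturbed (moved more than 20 mm) (distance of tape_roll_mid from where it was at the start of the episode above 0.02 m).
It fails at once if the paint jar is disturbed (moved more than 20 mm) (distance of paint_jar_mid from where it was at the start of the episode above 0.02 m).
It fails at once if the tub is disturbed (moved more than 20 mm) (distance of tub_mid from where it was at the start of the episode above 0.02 m).
It also fails if it takes over 67 s, if anything falls off the work surface, if the arm or the gripper's body presses on something with over 40 N, if the wrist force passes 120 N, or if a joint passes its speed limit or range.

### The arm

A 6-joint arm with a two-finger parallel gripper is mounted at the origin on the work surface. World frame = base frame: x ahead of the robot, y to its left, z up, the work surface at z = 0. Lengths are in m, angles in rad, forces in N, time in s.
With the tool pointing down it reaches from about 0.3 to 0.775 m from the base axis. Payload 14.6 kg.
Tool frame: the origin (TCP) lies on the centre line of the jaws, within the pads' length; the fingertips stand ahead of it and the grasp point (between the pads) lies 6 mm ahead of it (robot.tip_extent is the y of the fingertips in the tool frame, in m); y points along the fingers, z is the direction in which the jaws open and shut, and the axes are right-handed (so a half turn about y gives the same grasp; the last joint's range is limited). The gripper opens to 85 mm and grips with 20 to 120 N. Pads are 22 mm wide; open, the fingers measure 114 mm over their backs; the gripper's body (76 mm by 85 mm) begins 54 mm behind the grasp point. The pads swing forward as they close: fully open they stand 13 mm farther back than shut.
Start: joints at [-1.2, 0.3, 1.521, -0, 1.321, -0.067], TCP at [0.233, -0.498, 0.256] pointing down, gripper open.
Joint ranges: [-3.03, 3.03], [-0.79, 2.21], [0.23, 2.52], [-1.04, 4.18], [0, 3.07], [-2.55, 2.55]. Speed limits (rad/s): [2.22, 2.22, 2.57, 3.14, 3.14, 3.14].

### API

Orientations are given as a unit quaternion [x, y, z, w].
In Python, from station import robot gives the robot as it stands. The module is installed in compiled form; this text tells all that it offers. Calls block until the motion is done:
- robot.move_pose(position, orientation): joint-space move of the TCP to a pose.
- robot.line_to(position, rotation=None, max_speed=0.15, force_limit=None): straight line of the TCP; rotation=None keeps the orientation; max_speed is the mean speed in m/s. With force_limit (N) it stops when the force on the tool has changed by that much, and returns True; else False.
- robot.move_j(angles): joint-space move.
- robot.command_gripper(opening, f_grip=None): opening from 0.0 (shut) to 1.0 (fully open); f_grip is the grip in N (None keeps the last); returns when the fingers have stopped.
- robot.pause(seconds).
- robot.solve_ik(position, orientation): joint angles nearest the present ones, or None.
- robot.sense(): the state.
- robot.grab_frame(name): name is "scene" or "top"; returns the picture (384x512x3 uint8, red, green, blue); there is no depth.
- robot.camera_params(name): a dict with "fx", "fy", "cx", "cy" (pixels), "R" (3x3) and "t" (3): a world point X has camera coordinates R X + t. Camera axes: x right, y down, z forward; pixel columns grow to the right and rows downward; lengths in m; the calibration is good to about 2 mm. A picture is of the moment at which its call begins. camera_params takes no time and is no camera call.
A pose or a line that the arm cannot do raises robot.PlanningError and nothing moves.
- robot.sign_off(): hands the job in, once; it reports no verdict.
The state is a dict: "time": time; "qpos": joint angles; "joint_vel": joint speeds; "tau": joint torques, N m; "tcp_pos": TCP position; "eef_rot": TCP orientation; "contact_force": force on the tool from outside, world axes, zero at the start; "ft_torque": the same for the moment, N m; "gripper_width": opening from 0.0 (shut) to 1.0 (fully open).
Only numpy, scipy, OpenCV 4.12 (cv2) and the standard library are available. Lean on these libraries where they do the work, as an engineer would, in place of code of your own. Each camera call takes 0.05 s, during which the arm holds its last target. There are 200 camera calls.

## Working session

There is one attempt and no reset: what is moved stays moved. The work goes in short steps, each a Python script; the robot and the scene stay as the last script left them, time stands still between calls to the robot, and variables do not carry over. Pictures are saved under pics/ and viewed, about 8 in all and at most 12, crops included, and the job is handed in when it is done.

```bash
mkdir -p pics
python3 - <<'E'
from station import robot
import cv2
for n in("top","scene"):
    im=robot.grab_frame(n); cv2.imwrite(f"pics/{n}0.png",cv2.resize(im[:,:,::-1],(800,600),interpolation=cv2.INTER_CUBIC)); cv2.imwrite(f"pics/raw_{n}.png",im[:,:,::-1])
    c=robot.camera_params(n); print(n,{k:(v.round(3).tolist() if hasattr(v,'round') and hasattr(v,'tolist') else v) for k,v in c.items()})
print(robot.sense(),robot.tip_extent)
E
```

```text
top {'fx': 376.7203145485102, 'fy': 376.7203145485102, 'cx': 248.99771494477068, 'cy': 191.04908993127938, 'R': [[-0.075, -0.997, 0.001], [-0.971, 0.073, -0.227], [0.226, -0.018, -0.974]], 't': [0.083, 0.63, 1.01]}
scene {'fx': 411.51897622264767, 'fy': 411.51897622264767, 'cx': 255.6533346794433, 'cy': 191.41466224107063, 'R': [[0.791, 0.612, 0.004], [0.525, -0.675, -0.519], [-0.315, 0.413, -0.855]], 't': [-0.488, -0.242, 1.461]}
{'time': 0.1, 'qpos': array([-1.19960809e+00,  3.00419142e-01,  1.52152373e+00, -3.34215065e-05,
        1.32071506e+00, -6.65524285e-02]), 'joint_vel': array([ 2.86468612e-05, -7.40339550e-04, -2.01314441e-03, -4.14192984e-04,
        2.44554708e-04, -1.22508487e-04]), 'tau': array([-2.34586196e-04, -5.44380069e+01, -3.62369514e+01, -1.26956270e-04,
        3.05297290e-03, -5.35578442e-05]), 'tcp_pos': array([ 0.23308781, -0.49795835,  0.25577407]), 'eef_rot': array([-0.15360331,  0.69060739, -0.68986631,  0.15346638]), 'contact_force': array([ 0.8582401 , -0.48233672, -0.20821369]), 'ft_torque': array([-0.00340397,  0.06116601, -0.06258513]), 'gripper_width': 0.9956857769330577} 0.025
```

View pics/top0.png

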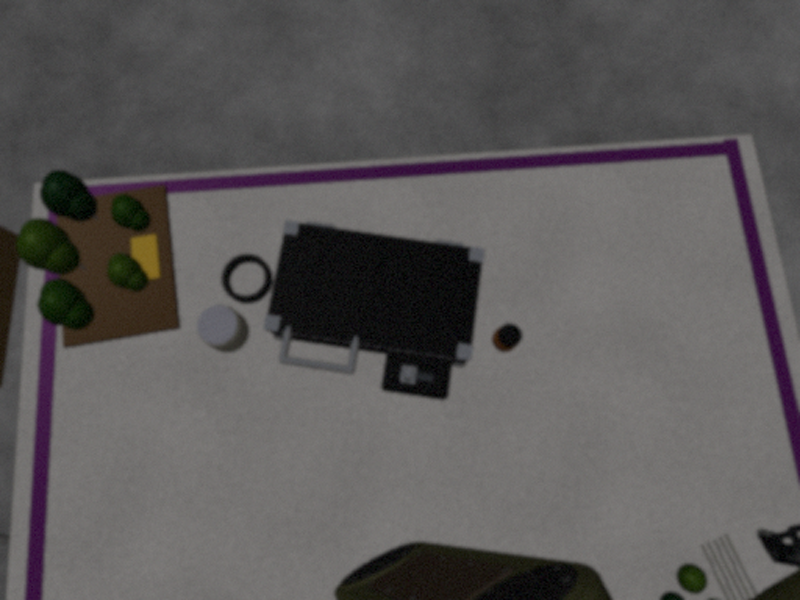

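View pics/scene0.png

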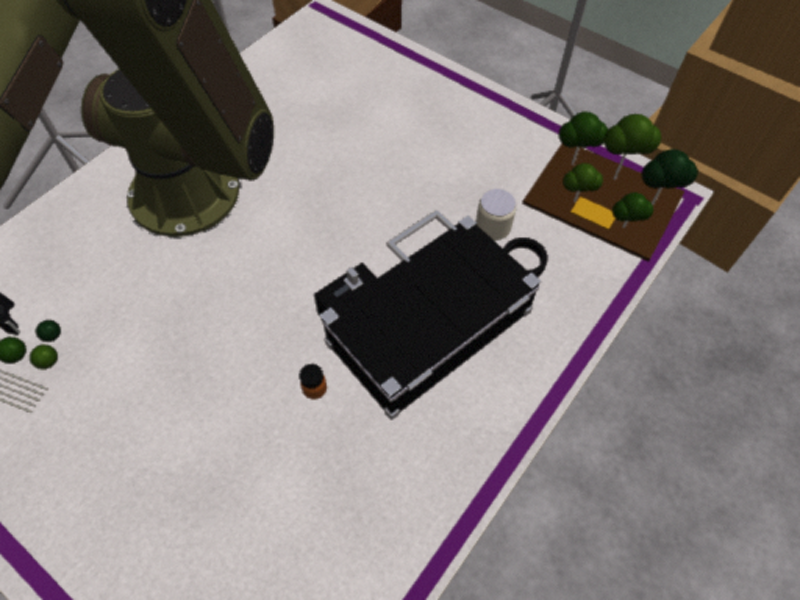

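Top view: case at about (375,290) px of 800x600, pull bar (319,366), thumb piece (409,375), tub (222,327), tape (247,278), jar (507,336). Scene view agrees. Next, the bright parts and corners by mask and ray.

```bash
cat > h.py <<'E'
import numpy as np,cv2
from station import robot
def ray(n,uv):
    c=robot.camera_params(n);R=np.array(c["R"]);t=np.array(c["t"])
    d=R.T@np.array([(uv[0]-c["cx"])/c["fx"],(uv[1]-c["cy"])/c["fy"],1]);return -R.T@t,d
def onz(n,uv,z):
    o,d=ray(n,uv);return o+d*(z-o[2])/d[2]
def proj(n,X):
    c=robot.camera_params(n);p=np.array(c["R"])@X+np.array(c["t"])
    return np.array([c["fx"]*p[0]/p[2]+c["cx"],c["fy"]*p[1]/p[2]+c["cy"]])
def two(a,b):
    (o,d),(p,e)=ray("top",a),ray("scene",b);d=d/np.linalg.norm(d);e=e/np.linalg.norm(e)
    s=np.linalg.lstsq(np.c_[d,-e],p-o,rcond=None)[0];A=o+d*s[0];B=p+e*s[1];return (A+B)/2,np.linalg.norm(A-B)
E
python3 - <<'E'
from h import *
im=cv2.imread("pics/raw_top.png")
c=im[135:260,140:345];cv2.imwrite("pics/top_c.png",cv2.resize(c,None,fx=3.9,fy=3.9,interpolation=cv2.INTER_CUBIC))
# cover outline from dark + pads by contour in top picture
g=cv2.cvtColor(cv2.GaussianBlur(im,(3,3),0),cv2.COLOR_BGR2GRAY)
m=(g<60).astype(np.uint8);m[:135]=0;m[262:]=0;m[:,:170]=0;m[:,312:]=0
n,l,s,ce=cv2.connectedComponentsWithStats(m)
k=1+np.argmax(s[1:,4]);print(s[k],ce[k])
# edges: left, right, back edges, from column/row scans of the dark blob (excluding housing, pads)
b=(l==k)
def fit(p):
    p=np.array(p,np.float32);vx,vy,x,y=cv2.fitLine(p,cv2.DIST_HUBER,0,.01,.01).ravel();return np.array([vx,vy,x,y])
rows=range(160,200);cols=range(198,292)
L=fit([(np.where(b[r])[0].min()-.5,r) for r in rows]);Rr=fit([(np.where(b[r])[0].max()+.5,r) for r in rows])
B=fit([(c,np.where(b[:,c])[0].min()-.5) for c in cols])
for nm,q in(("L",L),("R",Rr),("B",B)):
    P=[onz("top",q[2:]+q[:2]*a,.112) for a in(-20,20)];d=P[1]-P[0];print(nm,P[0].round(4),P[1].round(4),np.degrees(np.arctan2(d[1],d[0])))
def X(a,b): return a[2:]+a[:2]*np.linalg.solve(np.c_[a[:2],-b[:2]],b[2:]-a[2:])[0]
for q in(L,Rr): u=X(q,B);print(u,onz("top",u,.112))
# guesses from the view
for nm,uv,z in(("pull",(319,366),.113),("thumb",(409,375),.115),("tub",(219,326),.085),("tape",(247,278),.025),("jar",(510,333),.065)):
    print(nm,onz("top",np.array(uv)/1.5625-.18,z).round(4))
for nm,uv,z in(("pull",(421,233),.113),("thumb",(352,278),.115)):print(nm,onz("scene",np.array(uv)/1.5625,z).round(4))
E
```

```text
[  170   143   138   112 10267] [242.1725918  191.67692607]
L [0.7235 0.2503 0.112 ] [0.6086 0.2508 0.112 ] 179.74088259087065
R [ 0.5824 -0.114   0.112 ] [ 0.6961 -0.1309  0.112 ] -8.46290201602566
B [0.7581 0.0958 0.112 ] [ 0.7327 -0.015   0.112 ] -102.89368915180991
[169.90248 139.31921] [0.79337771 0.24997913 0.112     ]
[306.4487  158.99089] [ 0.70586026 -0.13233615  0.112     ]
pull [0.5157 0.1658 0.113 ]
thumb [0.4886 0.0127 0.115 ]
tub [0.6044 0.3445 0.085 ]
tape [0.7073 0.3063 0.025 ]
jar [ 0.5559 -0.1797  0.065 ]
pull [0.5407 0.1678 0.113 ]
thumb [0.5024 0.0026 0.115 ]
```

View pics/top_c.png

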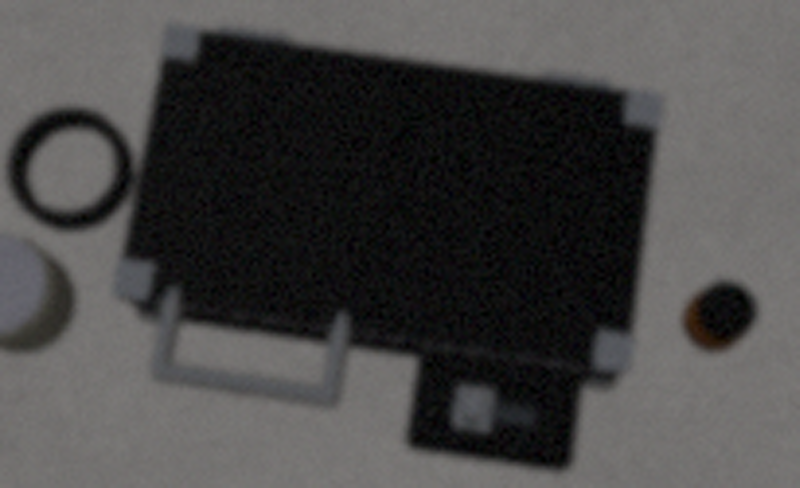

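The crop shows the pad outer corners at about TL (165,23), TR (665,95), BR (630,372), BL (115,296), the bar from (155,375) to (335,399), and the thumb top at (473,407).

Run:
```python
from h import *
im=cv2.imread("pics/raw_scene.png")
c=im[120:270,190:355];cv2.imwrite("pics/scene_c.png",cv2.resize(c,None,fx=4,fy=4,interpolation=cv2.INTER_CUBIC))
r=lambda p:(np.array(p)+.5)/3.9-.5+[140,135]
C=np.array([onz("top",r(p),.112) for p in((165,23),(665,95),(630,372),(115,296))]);print(C.round(4))
print([np.linalg.norm(C[i]-C[i-1]).round(4) for i in range(4)])
M=np.array([[100,182],[100,-182],[-103,-182],[-103,182]])/1e3
a=M-M.mean(0);b=C[:,:2]-C[:,:2].mean(0)
yaw=np.arctan2((a[:,0]*b[:,1]-a[:,1]*b[:,0]).sum(),(a*b).sum())
Rz=np.array([[np.cos(yaw),-np.sin(yaw)],[np.sin(yaw),np.cos(yaw)]]);o=C[:,:2].mean(0)-Rz@M.mean(0)
print("case",o,yaw)
W=lambda p:np.r_[o+Rz@np.array(p[:2]),p[2]]
for nm,p,px in(("pull",(-.15,.08,.113),(246,387)),("thumbtop",(-.14,-.08,.115),(473,407))):
    print(nm,W(p).round(4),"ray",onz("top",r(px),p[2]).round(4),"scene crop px",((proj("scene",W(p))-[190,120]+.5)*4-.5).round(0))
for p in((.1,.182,.112),(.1,-.182,.112),(-.103,-.182,.112),(-.103,.182,.112)):print(((proj("scene",W(p))-[190,120]+.5)*4-.5).round(0))
```

```text
[[ 0.7872  0.2159  0.112 ]
 [ 0.7051 -0.1427  0.112 ]
 [ 0.5072 -0.0962  0.112 ]
 [ 0.5872  0.2578  0.112 ]]
[np.float64(0.2043), np.float64(0.3679), np.float64(0.2033), np.float64(0.3629)]
case [0.64812499 0.05836276] -0.2225385460550833
pull [0.5195 0.1695 0.113 ] ray [0.5165 0.1692 0.113 ] scene crop px [299. 103.]
thumbtop [0.4939 0.0112 0.115 ] ray [0.4909 0.0143 0.115 ] scene crop px [141. 220.]
[625. 244.]
[239. 538.]
[ 59. 332.]
[437.  75.]
```

View pics/scene_c.png

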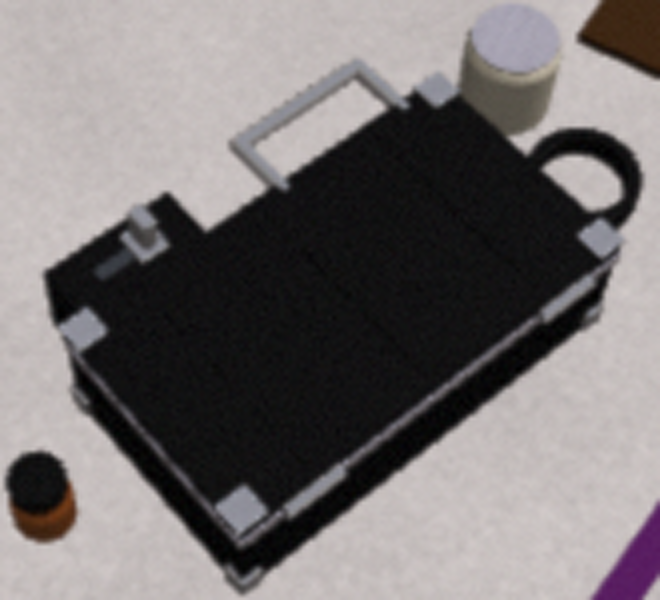

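Checks: the corner spacing gives 204 x 365 mm against 203 x 364. The scene view gives the bar at (297,103) against (299,103) predicted, and the thumb within about 4 mm. So the case is at about (0.648, 0.058), yaw -0.2225. Next I check IK for the lift, with the tool turning with the cover.

```bash
cat >> h.py <<'E'
from scipy.spatial.transform import Rotation as Ro
yaw=-.2225;O=np.array([.6472,.0585,0]);C=Ro.from_euler('z',yaw).as_matrix()
W=lambda p:O+C@np.array(p,float)
def tool(pitch,s):  # pitch: below horizontal, in case xz plane, jaws in that plane
    p=np.array([np.cos(pitch),0,-np.sin(pitch)]);z=s*np.array([np.sin(pitch),0,np.cos(pitch)])
    M=C@np.c_[np.cross(p,z),p,z];return M
def barpose(th,pitch,s,back=0.,dz=0.):
    a=th+.024;g=np.array([.1-.25007*np.cos(a),.08,.1+.25007*np.sin(a)+dz]);M=tool(pitch,s)
    return W(g)-(.006+back)*M[:,1],Ro.from_matrix(M).as_quat()
def catchpose(d,z,s):
    M=C@np.c_[[s,0,0],[0,0,-1],[0,s,0]];return W([-.141,-.08-d,z])-.006*M[:,1],Ro.from_matrix(M).as_quat()
E
python3 - <<'E'
from h import *
for s in(1,-1):
  for p0 in np.radians([0,10,20,30,45]):
    print(s,np.degrees(p0).round(),[None if (q:=robot.solve_ik(*barpose(th,p0+th*k,s,b))) is None else np.round(q,2).tolist() for th,b,k in((0,.08,1),(0,0,1),(.5,0,1),(1.0,0,1))])
  print("catch",[np.round(robot.solve_ik(*catchpose(d,z,s)),2) if robot.solve_ik(*catchpose(d,z,s)) is not None else None for d,z in((0,.2),(0,.109),(.03,.109))])
E
```

```text
1 0.0 [None, None, None, [0.25, 0.27, 1.5, -0.32, 0.88, 0.62]]
1 10.0 [None, None, None, [0.22, 0.32, 1.38, -0.19, 1.08, 0.51]]
1 20.0 [None, None, [0.37, 0.17, 1.89, -0.73, 0.58, 1.11], [0.2, 0.4, 1.26, -0.09, 1.28, 0.44]]
1 30.0 [None, None, [0.33, 0.19, 1.8, -0.43, 0.72, 0.81], [0.17, 0.48, 1.13, -0.02, 1.49, 0.4]]
1 45.0 [None, None, [0.28, 0.26, 1.65, -0.16, 0.98, 0.57], [0.14, 0.62, 0.93, 0.08, 1.79, 0.37]]
catch [array([-0.05,  0.22,  1.74, -0.  ,  1.18, -1.4 ]), array([-0.05,  0.35,  1.82, -0.  ,  0.97, -1.4 ]), array([-0.11,  0.33,  1.84, -0.  ,  0.97, -1.46])]
-1 0.0 [[0.71, 0.68, 2.25, 4.08, 1.44, -0.17], [0.54, 0.7, 2.14, 3.92, 1.35, -0.21], None, [0.25, 0.27, 1.5, -0.32, 0.88, -2.52]]
-1 10.0 [[0.7, 0.5, 2.28, 4.15, 1.19, -0.31], [0.53, 0.59, 2.16, 3.99, 1.12, -0.3], None, None]
-1 20.0 [None, [0.51, 0.49, 2.15, 4.09, 0.88, -0.43], [0.37, 0.17, 1.89, -0.73, 0.58, -2.03], None]
-1 30.0 [None, None, [0.33, 0.19, 1.8, -0.43, 0.72, -2.33], None]
-1 45.0 [None, None, None, None]
catch [array([-0.05,  0.22,  1.74, -0.  ,  1.18,  1.74]), array([-0.05,  0.35,  1.82, -0.  ,  0.97,  1.74]), array([-0.11,  0.33,  1.84, -0.  ,  0.97,  1.68])]
```

Run:
```python
from h import *
for p0 in(50,55,60,65,70,80,90):
  for p1 in (90,105,115):
    r=[]
    for th,b in((0,.1),(0,.05),(0,0),(.25,0),(.5,0),(.75,0),(1.0,0)):
      q=robot.solve_ik(*barpose(th,np.radians(p0+(p1-p0)*th),1,b)); r.append(None if q is None else np.round(q,2).tolist())
    print(p0,p1,[i for i in range(7) if r[i] is None],r[0],r[2],r[6])
```

```text
50 90 [2] [0.51, 0.08, 2.09, -0.88, 0.59, 1.38] None [0.17, 0.5, 1.1, -0.0, 1.54, 0.39]
50 105 [2] [0.51, 0.08, 2.09, -0.88, 0.59, 1.38] None [0.13, 0.65, 0.9, 0.09, 1.84, 0.37]
50 115 [2] [0.51, 0.08, 2.09, -0.88, 0.59, 1.38] None [0.12, 0.75, 0.76, 0.16, 2.04, 0.38]
55 90 [] [0.47, 0.09, 2.04, -0.67, 0.63, 1.16] [0.38, 0.32, 1.99, -0.85, 0.45, 1.32] [0.17, 0.5, 1.1, -0.0, 1.54, 0.39]
55 105 [] [0.47, 0.09, 2.04, -0.67, 0.63, 1.16] [0.38, 0.32, 1.99, -0.85, 0.45, 1.32] [0.13, 0.65, 0.9, 0.09, 1.84, 0.37]
55 115 [] [0.47, 0.09, 2.04, -0.67, 0.63, 1.16] [0.38, 0.32, 1.99, -0.85, 0.45, 1.32] [0.12, 0.75, 0.76, 0.16, 2.04, 0.38]
60 90 [] [0.43, 0.1, 1.98, -0.5, 0.69, 0.98] [0.36, 0.33, 1.95, -0.62, 0.5, 1.08] [0.17, 0.5, 1.1, -0.0, 1.54, 0.39]
60 105 [] [0.43, 0.1, 1.98, -0.5, 0.69, 0.98] [0.36, 0.33, 1.95, -0.62, 0.5, 1.08] [0.13, 0.65, 0.9, 0.09, 1.84, 0.37]
60 115 [] [0.43, 0.1, 1.98, -0.5, 0.69, 0.98] [0.36, 0.33, 1.95, -0.62, 0.5, 1.08] [0.12, 0.75, 0.76, 0.16, 2.04, 0.38]
65 90 [] [0.4, 0.12, 1.92, -0.36, 0.77, 0.84] [0.34, 0.34, 1.91, -0.44, 0.57, 0.9] [0.17, 0.5, 1.1, -0.0, 1.54
[... 628 characters left out ...]
23, 1.73, -0.1, 1.03, 0.57] [0.28, 0.39, 1.77, -0.11, 0.83, 0.58] [0.17, 0.5, 1.1, -0.0, 1.54, 0.39]
80 105 [] [0.3, 0.23, 1.73, -0.1, 1.03, 0.57] [0.28, 0.39, 1.77, -0.11, 0.83, 0.58] [0.13, 0.65, 0.9, 0.09, 1.84, 0.37]
80 115 [] [0.3, 0.23, 1.73, -0.1, 1.03, 0.57] [0.28, 0.39, 1.77, -0.11, 0.83, 0.58] [0.12, 0.75, 0.76, 0.16, 2.04, 0.38]
90 90 [] [0.25, 0.33, 1.59, -0.0, 1.22, 0.47] [0.25, 0.45, 1.67, -0.0, 1.02, 0.47] [0.17, 0.5, 1.1, -0.0, 1.54, 0.39]
90 105 [] [0.25, 0.33, 1.59, -0.0, 1.22, 0.47] [0.25, 0.45, 1.67, -0.0, 1.02, 0.47] [0.13, 0.65, 0.9, 0.09, 1.84, 0.37]
90 115 [] [0.25, 0.33, 1.59, -0.0, 1.22, 0.47] [0.25, 0.45, 1.67, -0.0, 1.02, 0.47] [0.12, 0.75, 0.76, 0.16, 2.04, 0.38]
```

```bash
cat >> h.py <<'E'
P0,P1=np.radians(60),np.radians(117)
def bar(th,back=0.,dz=0.): return barpose(th,P0+(P1-P0)*th,1,back,dz)
def st(m=""):
    s=robot.sense();print(m,"t%.2f"%s["time"],s["tcp_pos"].round(4),"F",s["contact_force"].round(1),"w%.3f"%s["gripper_width"]);return s
def snap(f):
    a=cv2.resize(robot.grab_frame("scene")[90:270,150:350,::-1],(400,360),interpolation=cv2.INTER_CUBIC)
    b=cv2.resize(robot.grab_frame("top")[110:290,130:330,::-1],(400,360),interpolation=cv2.INTER_CUBIC)
    cv2.imwrite(f"pics/{f}.png",np.hstack([a,b]))
E
python3 - <<'E'
from h import *
robot.command_gripper(.4,50);print(robot.tip_extent)
robot.move_pose(*bar(0,.12));st("pre")
p,q=bar(0);print(robot.line_to(p,max_speed=.08,force_limit=8));st("at bar");snap("bar1")
E
```

```text
0.025
pre t3.20 [0.4574 0.1831 0.2152] F [ 0.5 -0.2 -0.6] w0.400
False
at bar t4.85 [0.5157 0.1704 0.1116] F [-1.2 -0.3 -0.6] w0.398
```

View pics/bar1.png

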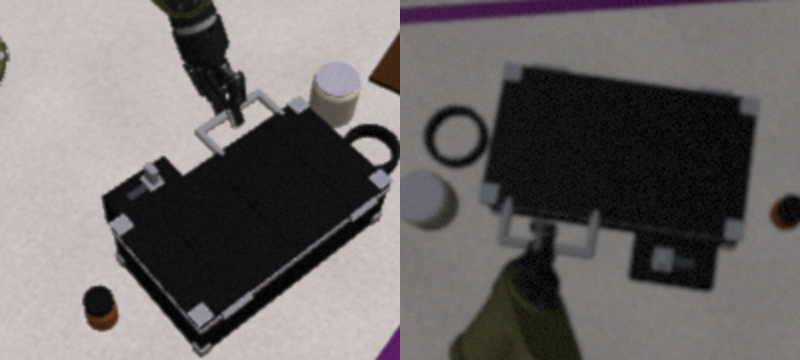

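The fingers straddle the bar near its middle (left half (235,110), right half (543,235)). Close and tug.

Run:
```python
from h import *
robot.command_gripper(0,40);s=st("gripped")
p=s["tcp_pos"]
for i in range(6):
    hit=robot.line_to(p+[0,0,.002*(i+1)],max_speed=.02,force_limit=15);s=st(f"tug{i} {hit}")
    if hit: break
robot.pause(.3);st("held")
```

```text
gripped t5.27 [0.5151 0.1704 0.1111] F [-7.4  1.8  4.2] w0.151
tug0 False t5.52 [0.515  0.1705 0.1131] F [ 2.2  1.6 -4.6] w0.152
tug1 False t5.77 [0.5151 0.1704 0.1151] F [ 2.4  0.1 -2.7] w0.150
tug2 False t6.02 [0.5151 0.1704 0.1167] F [ 7.9  0.8 -9.4] w0.148
tug3 False t6.27 [0.5147 0.1703 0.1177] F [ 11.5   1.1 -20.6] w0.147
tug4 False t6.52 [0.5142 0.17   0.1188] F [ 14.2   1.6 -27.5] w0.146
tug5 False t6.77 [0.5136 0.1698 0.12  ] F [ 15.9   2.4 -33.6] w0.142
held t7.07 [0.5136 0.1698 0.12  ] F [ 13.3   2.4 -33.2] w0.143
```

Caught: free for about 5 mm, then the force rose to 33 N. Now I let the cover down, release it and move the catch.

Run:
```python
from h import *
s=robot.sense();p=s["tcp_pos"]
robot.line_to(p-[0,0,.009],max_speed=.03);st("down")
robot.command_gripper(.4);robot.line_to(bar(0,.12)[0],max_speed=.15);st("back")
robot.command_gripper(.5,40)
p,q=catchpose(0,.2,-1);robot.move_pose(p,q);st("above")
print(robot.line_to(catchpose(0,.110,-1)[0],max_speed=.08,force_limit=8));st("at catch");snap("catch1")
```

```text
down t7.62 [0.514  0.1701 0.1127] F [-16.1  -1.2  18.3] w0.145
back t8.91 [0.4571 0.1834 0.2144] F [0.2 0.3 0.2] w0.403
above t9.93 [0.4919 0.0115 0.2056] F [ 0.1  0.2 -1. ] w0.502
False
at catch t11.20 [0.4923 0.0116 0.1165] F [ 1.2  0.5 -0.2] w0.501
```

View pics/catch1.png

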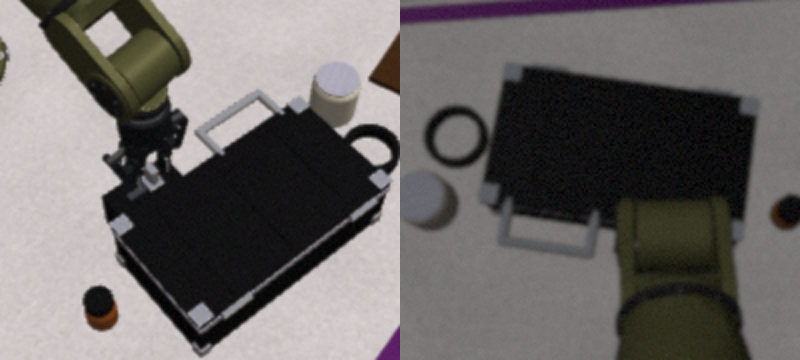

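The jaws straddle the thumb piece (left half (150,178)). Grip and slide it back.

Run:
```python
from h import *
robot.command_gripper(0,40);s=st("grip");p=s["tcp_pos"];d=-C[:,1]
for k in range(1,9):
    hit=robot.line_to(p+d*.0042*k,max_speed=.03,force_limit=15);s=st(f"slide {k} {hit}");print(((s["tcp_pos"]-p)@d).round(4))
    if hit or abs(s["contact_force"]@d)>15: break
```

```text
grip t11.67 [0.4921 0.0117 0.1163] F [-0.8  1.4  5. ] w0.158
slide 1 False t11.95 [0.4912 0.0073 0.1163] F [-1.8 -0.4  4.6] w0.153
0.0045
slide 2 False t12.24 [0.4902 0.0031 0.1163] F [-1.9 -0.6  3.7] w0.157
0.0088
slide 3 False t12.53 [ 0.4893 -0.0009  0.1163] F [-1.  -0.7  5.2] w0.154
0.0129
slide 4 False t12.82 [ 0.4884 -0.005   0.1163] F [-2.4 -0.7  5.1] w0.154
0.0171
slide 5 False t13.12 [ 0.4874 -0.0092  0.1163] F [-1.5  0.3  5. ] w0.154
0.0213
slide 6 False t13.41 [ 0.4865 -0.0132  0.1163] F [-0.2  1.9  4.6] w0.154
0.0255
slide 7 True t13.62 [ 0.4863 -0.0138  0.1165] F [ 1.7 10.7  2.8] w0.154
0.0261
```

The catch reached its end. Back to the bar, then tug again.

Run:
```python
from h import *
robot.command_gripper(.5);s=robot.sense();robot.line_to(s["tcp_pos"]+[0,0,.1],max_speed=.15)
robot.command_gripper(.4);robot.move_pose(*bar(0,.12))
robot.line_to(bar(0)[0],max_speed=.08,force_limit=8);st("at bar")
robot.command_gripper(0,50);st("grip")
for th in(.03,.06,.1,.15):
    p,q=bar(th);hit=robot.line_to(p,q,max_speed=.04);s=st(f"{th} {hit}")
    if np.linalg.norm(s["contact_force"])>25: break
snap("lift1")
```

```text
at bar t17.54 [0.5157 0.1704 0.1116] F [ 0.2  0.4 -0.2] w0.398
grip t17.87 [0.5151 0.1705 0.1112] F [-9.3  2.9  4.1] w0.149
0.03 False t18.21 [0.5154 0.1704 0.1184] F [-3.9  3.2 -3. ] w0.145
0.06 False t18.55 [0.5161 0.1702 0.126 ] F [-5.9  5.  -2.9] w0.144
0.1 False t18.95 [0.5173 0.17   0.136 ] F [-4.8  3.8 -1.7] w0.147
0.15 False t19.42 [0.5193 0.1695 0.1485] F [-5.3  3.4 -2.3] w0.140
```

View pics/lift1.png

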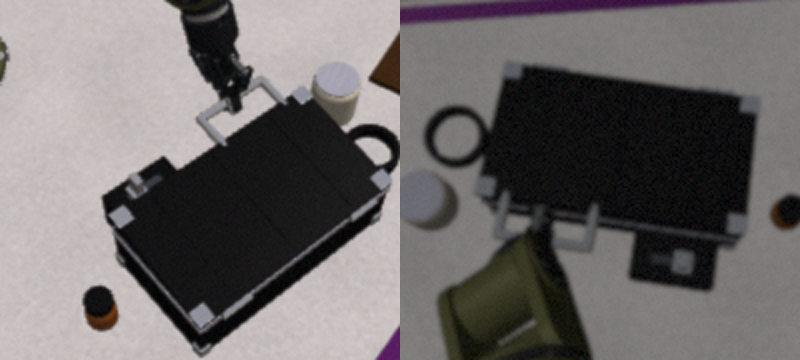

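The cover rises freely, with the bar in the fingers ((235,105) left half) and the thumb piece moved back to (683,262) in the right half. I go on along the arc, stopping if the force gets large.

Run:
```python
from h import *
for th in np.r_[np.arange(.22,.9,.07),.9,.93,.95,.97,.98,.99,1.0]:
    p,q=bar(th);hit=robot.line_to(p,q,max_speed=.06 if th<.85 else .03,force_limit=25 if th>.85 else 30);s=st(f"{th:.2f} {hit}")
    if hit or np.linalg.norm(s["contact_force"])>30: break
snap("open1")
```

```text
0.22 False t19.96 [0.5232 0.1686 0.1658] F [-6.6  4.2 -2.3] w0.142
0.29 False t20.40 [0.5283 0.1674 0.1828] F [-6.8  4.1 -0.3] w0.146
0.36 False t20.84 [0.5346 0.166  0.1994] F [-7.4  2.7  0.3] w0.140
0.43 False t21.28 [0.5419 0.1644 0.2155] F [-7.3  3.4  1.2] w0.143
0.50 False t21.73 [0.5504 0.1624 0.2311] F [-7.9  2.4  1.4] w0.146
0.57 False t22.17 [0.5599 0.1602 0.2461] F [-9.5  2.1  2.9] w0.142
0.64 False t22.61 [0.5705 0.1579 0.2603] F [-9.   1.2  3.9] w0.145
0.71 False t23.05 [0.5819 0.1553 0.2737] F [-9.9  0.5  6.3] w0.141
0.78 False t23.49 [0.5943 0.1524 0.2862] F [-9.1  0.6  5. ] w0.146
0.85 False t24.23 [0.6074 0.1495 0.2978] F [-7.9 -0.1  5.1] w0.143
0.90 False t24.81 [0.6173 0.1472 0.3055] F [-7.6 -0.9  5.4] w0.145
0.93 False t25.21 [0.6234 0.1458 0.3099] F [-7.2 -0.9  5.6] w0.151
0.95 False t25.52 [0.6275 0.1449 0.3128] F [-8.  -0.8  6.9] w0.147
0.97 False t25.84 [0.6318 0.1439 0.3155] F [-7.7 -0.7  7.6] w0.143
0.98 False t26.09 [0.6339 0.1434 0.3168] F [-6.6 -0.3  6.9] w0.143
0.99 False t26.34 [0.636  0.1429 0.3181] F [-7.9 -1.3  6. ] w0.144
1.00 False t26.59 [0.6377 0.1426 0.3191] F [-13.3  -2.    3.6] w0.138
```

View pics/open1.png

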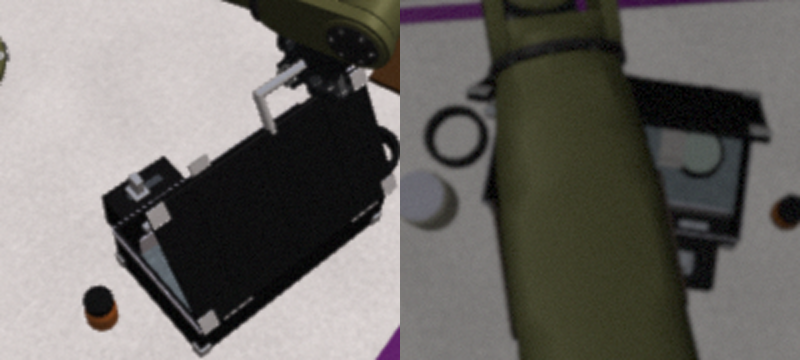

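The cover is up and the lens is visible. Resistance along the arc appears at 1.00, which is the stop. I lean on it slightly more, settle, check and hand in.

Run:
```python
from h import *
p,q=bar(1.012);print(robot.line_to(p,q,max_speed=.02,force_limit=15));st("stop")
robot.pause(1.0);s=st("settled")
h=W([.1,.08,.1]);g=s["tcp_pos"]+.006*Ro.from_quat(s["eef_rot"]).as_matrix()[:,1];v=C.T@(g-h);print("r",np.hypot(v[0],v[2]),"theta",np.arctan2(v[2],-v[0])-.024)
robot.sign_off()
```

```text
True
stop t26.90 [0.6379 0.1426 0.3191] F [-11.9  -0.2   2.7] w0.143
settled t27.90 [0.6379 0.1426 0.3191] F [-9.  -0.7  3. ] w0.143
r 0.25051897559805625 theta 0.9989359208800535
the job is handed in; nothing more can be done
```

The case is open, and the gripper is holding the cover up against its stop; I handed the job in at about 28 s. The hand-in reports no verdict, so the results below are from my own readings.

- **Tug:** With the catch at home, the cover lifted about 5 mm at the pull bar and then stopped hard, with the upward pull reaching about 33 N. It was caught.
- **Catch:** I let the cover down and slid the thumb piece back. It met its end after about 26 mm of measured travel. That is 2 mm short of the stated 28 mm and well past the 18 mm that frees the cover. I put the difference down to closing the grip off-centre.
- **Lift:** The cover then rose freely along its arc to the stop, with the tool turning with it, at about 0.25 rad/s on average.
- **Last checks:** From the finger position the cover is at about 0.999 rad and 250.5 mm from the hinge. The bar is still in the grip (opening 0.143), and the force stayed near 9 N through a 1 s wait.
- **Bystanders:** In the last picture the tape roll, jar and tub look unmoved.
- **Disagreement:** The force limit did not stop the first tug, even though the force passed 15 N, because each small step measured the change from its own start. The wrist force stayed well below its limit.

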